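Tidy a mixed handful of kitchen things into tray, block and dish

ROBOT

A 6-joint arm with a two-finger parallel gripper is mounted at the origin on a cart in front of the work surface, level with it; the furniture and walls round the work are solid. World frame = base frame: x ahead of the robot, y to its left, z up, the work surface at z = 0. Lengths are in m, angles in rad, forces in N, time in s.
With the tool pointing down it reaches from about 0.375 to 0.825 m from the base axis. Payload 5.5 kg.
Tool frame: the origin (TCP) lies on the centre line of the jaws, within the pads' length; the fingertips stand manip.finger_overhang ahead of it and the grasp point (between the pads) is the TCP (manip.finger_overhang is the distance from the TCP to the fingertips, in m); z points along the fingers, y is the line along which they close (so a half turn about z gives the same grasp; the last joint's range is limited). The gripper opens to 85 mm and grips with 20 to 120 N. Pads are 22 mm wide; open, the fingers measure 114 mm over their backs; the gripper's body (76 mm by 85 mm) begins 54 mm behind the grasp point. The pads swing forward as they close: fully open they stand 13 mm farther back than shut.
Start: joints at [-1.303, 0.314, -0.047, 1.21, 0, 1.571], TCP at [0.159, -0.579, 0.25] pointing down, gripper open.
Joint ranges: [-2.67, 2.67], [-0.69, 1.73], [-1.03, 1.25], [-2.08, 2.16], [-1.42, 1.45], [-3.14, 3.14]. Speed limits (rad/s): [2.39, 2.39, 3.01, 3.14, 3.14, 3.14].

INTERFACE

Orientations are given as a unit quaternion [x, y, z, w].
In Python, from bench import manip gives the robot as it stands.
- The arm moves only by the tool play_rows, never from a script. Its argument "motion" is a list that holds one entry, the list of rows, each a list of 4 numbers: the shift along the tool's x, y, z normalised to -1 to 1, where 1 is 100 cm, then the turn about the tool's z normalised to -1 to 1, where 1 is 60 degrees. A call has 1 to 20 rows; each row is the pose to reach, as a shift and turn from the pose commanded when the call began, along the tool's axes at that moment; what a row does not reach only later rows make up. A row lasts 1/12 s, in which the tool goes at most 41.7 mm and 7.16 degrees, less where a joint would pass 70% of its speed; a pose out of reach is approached as far as the arm can. A call with a number of a shift or a turn outside -1 to 1 is refused whole. A call with a gripper value outside its range is refused whole. "grip" is the opening, from 0 (shut) to 1 (fully open), set as the call begins (left out, the last holds). The fingers move at their own pace and stop on an object; "newtons" is the grip in N (left out, the last holds). Time passes only in rows, so rows that repeat a pose let the fingers close. It gives the time, the measured TCP pose, the force, the opening and the grip force at its end, in the units of the state.
- manip.observe(): the state, without advancing time (a new reading comes with each control period).
- manip.read_camera(name): name is "side" or "top" or "wrist"; returns the picture (384x512x3 uint8, blue, green, red); there is no depth.
- manip.calibration(name): a dict with "fx", "fy", "cx", "cy" (pixels), "dist_coeffs" ([k1, k2, p1, p2, k3] as OpenCV has them; the pictures are not rectified), "world_from_camera" (4x4, takes a point from camera to world coordinates). Camera axes: x right, y down, z forward; pixel columns grow to the right and rows downward; lengths in m; the calibration is good to about 2 mm. A picture is of the moment at which its call begins: read the wrist's pose just before it. calibration takes no time and is no camera call; for the wrist camera it gives the pose at the moment of the call.
- manip.close_job(): hands the job in; it is judged then, once.
The state is a dict: "time_s": time; "joints": joint angles; "joint_vel": joint speeds; "joint_efforts": joint torques, N m; "tcp_pos": TCP position; "ee_rot": TCP orientation; "wrist_force": force on the tool from outside, world axes, zero at the start; "torque": the same for the moment, N m; "grip_width": finger opening in m; "grasp_force": force on a finger pad.
Only numpy, scipy, OpenCV 4.12 (cv2) and the standard library are available. Lean on these libraries where they do the work, as an engineer would, in place of code of your own. Each camera call takes 0.05 s, during which the arm holds its last target. There are 200 camera calls.

TASK

Tidy up the worktop: lay the peeler and the bottle opener side by side, flat and lengthwise, in the long open tray; stand the spice jar in the round well of the square wooden block; and put the lemon into the ring dish. Keep the jar upright throughout, and leave the mug and the roll of tape where they are.

Things in the scene. Friction and masses are not known exactly. Their poses are not given: they have to be found in the camera images.
- peeler_mid (a point): Vegetable peeler lying flat on the worktop: dark green handle, metal blade, 170 x 25 x 18 mm (along its own x, y, z). The point is the middle of its length and width, 9 mm above its underside. x runs along its length, z up. Grip it across its width (y), here at the middle.
- opener_mid (a point): Bottle opener lying flat on the worktop: yellow handle, flat steel head, 174 x 41 x 20 mm. The point lies on the centre line of the handle, 20 mm from the middle of its length toward the handle end (-x), 10 mm above its underside. x runs along its length toward the head, z up. The handle is 24 mm wide (y) and 19 mm high here; the 41 mm wide head is at +x, 43 to 87 mm from the middle of its length. Grip it across y at this point.
- jar_mid (a point): Upright round glass spice jar with white contents and a black cap, 41 mm diameter, 90 mm high. The point is its centre, half-way up (45 mm). z is its axis, up. It is the only spice jar standing on the open worktop (others stand far back in a rotating rack).
- lemon_mid (a point): Lemon lying on its side, 78 mm long (own x), 55 mm across (y) and 56 mm high. The point is its centre, 28 mm above the worktop at the start. Grip it across y.
- tray: Fixed shallow rectangular open wooden tray, outside 227 x 147 mm (x, y), 22 mm high, walls and floor 6 mm thick; inside 215 x 135 mm. Origin: centre of its underside; x is its long direction, z up.
- block: Fixed square wooden block, 100 x 100 mm, 30 mm high, with one round well in the middle of its top: 57 mm diameter, 22 mm deep (its floor 8 mm above the worktop), mouth bevelled by 3 mm. Origin: centre of its underside, z up.
- dish: Fixed glazed ring, red and cream segments, 109 mm outer diameter, 17 mm high, with a round open middle in which the lemon sits. Origin: centre of its underside, z up.
- mug: Bystander: white mug with handle, 83 mm diameter, 93 mm high, standing behind the work, under the edge of the solid wall cabinets, which with their handles begin about 0.58 m ahead of the robot base and 0.46 m above the worktop (carry things straight across, not in a wide arc). Origin: centre of its underside. Not to be moved.
- tape: Bystander: roll of tape lying flat, 98 mm diameter, 25 mm high, behind the work. Origin: centre of its underside. Not to be moved.
Mind the look-alikes: they are no part of the job. Of the things that look like the part that bears opener_mid, the larger one is meant.

How it is judged:
At the end, for the whole second after the job is handed in: Peeler and opener lie flat on the tray floor, lengthwise within 0.4 rad; jar on the floor of the well, within 12 mm of its centre, tilted under 0.15 rad; lemon within 15 mm of the dish centre, its centre below 45 mm; all at rest (x of peeler_mid in the frame of tray between -0.05 and 0.05 m and y of peeler_mid in the frame of tray between -0.06 and 0.06 m and z of each of peeler_mid, opener_mid in the frame of tray below 0.024 m and angle between the x axis of each of peeler_mid, opener_mid and the x axis of tray, either way round below 0.4 rad and x of opener_mid in the frame of tray between -0.05 and 0.05 m and y of opener_mid in the frame of tray between -0.06 and 0.06 m and x of jar_mid in the frame of block between -0.012 and 0.012 m and y of jar_mid in the frame of block between -0.012 and 0.012 m and z of jar_mid in the frame of block below 0.059 m and angle between jar_mid's own z axis and vertical below 0.15 rad and horizontal distance between lemon_mid and dish below 0.015 m and z of lemon_mid in the frame of dish below 0.045 m and linear speed of each of peeler, opener, jar, lemon below 0.02 m/s); the robot touches nothing.
It fails at once if the mug was moved by more than 25 mm (distance of mug from where it was at the start of the episode above 0.025 m).
It fails at once if the tape was moved by more than 25 mm (distance of tape from where it was at the start of the episode above 0.025 m).
It fails at once if the jar was tipped over (angle between jar_mid's own z axis and vertical above 0.6 rad).
It also fails if it takes over 109 s, if anything falls off the work surface, if the arm or the gripper's body presses on something with over 40 N, if the wrist force passes 120 N, or if a joint passes its speed limit or range.

## Working session

There is one attempt and no reset: what is moved stays moved. The work goes in short steps, Python scripts to look and compute and a tool call to move; the robot and the scene stay as the last step left them, time stands still between calls to the robot, and variables do not carry over. Pictures are saved under pics/ and viewed, at most 18 in all, crops included, and the job is handed in when it is done.

Besides the shell and the picture viewer there is one more tool, called after "Emit:" as name([rows], argument=value, ...), one row to a line, values as JSON. play_rows: Moves the arm, as the interface text tells. Scaled input: -1 to 1 covers 100 cm each way for a shift and 60 degrees each way for a turn. Its arguments: {"type":"object","properties":{"motion":{"type":"array"},"grip":{"type":"number"},"newtons":{"type":"number"}},"required":["motion"]}

```bash
mkdir -p pics; python3 - <<'E'
from bench import manip
import cv2
s=manip.observe();print(s,manip.finger_overhang)
for n in("top","side"):
    cv2.imwrite(f"pics/{n}0.png",manip.read_camera(n));c=manip.calibration(n);print(n,c)
E
```

```text
{'time_s': 0.0, 'joints': array([-1.30301350e+00,  3.14252329e-01, -4.80601325e-02,  1.21019445e+00,
       -6.71287274e-06,  1.57079698e+00]), 'joint_vel': array([-0.00111426, -0.00070389, -0.00060641, -0.00215443,  0.00117647,
       -0.00039996]), 'joint_efforts': array([-5.54654762e-04, -5.39588428e+01,  3.39749694e+01,  1.94658124e-02,
        2.16287805e-05, -5.34495371e-06]), 'tcp_pos': array([ 0.15861266, -0.57810011,  0.24942707]), 'ee_rot': array([ 9.91049608e-01,  1.33491357e-01, -1.17501170e-04, -8.47189639e-04]), 'wrist_force': array([-0.38106194, -0.34303802,  0.14596377]), 'torque': array([-0.00826194, -0.02211794, -0.0227097 ]), 'grasp_force': 0.0, 'grip_width': 0.08555879857286841} 0.019
top {'fx': 427.52825094888675, 'fy': 427.52825094888675, 'cx': 260.96797782518394, 'cy': 194.85396760944923, 'dist_coeffs': array([-0.11768866,  0.        ,  0.        ,  0.        ,  0.        ]), 'world_from_camera': array([[ 4.54859650e-03, -9.87730385e-01,  1.56102522e-01,
         3.29110196e-01],
       [-9.99988846e-01, -4.29421456e-03,  1.96678154e-03,
        -4.92296303e-02],
       [-1.27231216e-03, -1.56109727e-01, -9.87738900e-01,
         1.48678704e+00],
       [ 0.00000000e+00,  0.00000000e+00,  0.00000000e+00,
         1.00000000e+00]])}
side {'fx': 353.8338326934245, 'fy': 353.8338326934245, 'cx': 253.49389204187682, 'cy': 191.96010246008547, 'dist_coeffs': array([-0.08719157,  0.        ,  0.        ,  0.        ,  0.        ]), 'world_from_camera': array([[-0.27520989, -0.49575591,  0.82370237, -0.53822044],
       [-0.96113984,  0.16119604, -0.22411166,  0.2232441 ],
       [-0.02167288, -0.85337091, -0.52085351,  0.71529242],
       [ 0.        ,  0.        ,  0.        ,  1.        ]])}
```

```bash
python3 - <<'E'
import cv2
im=cv2.imread("pics/top0.png");cv2.imwrite("pics/top0b.png",cv2.resize(im,(800,600),interpolation=cv2.INTER_CUBIC))
E
```

```text
(no output)
```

View pics/top0b.png

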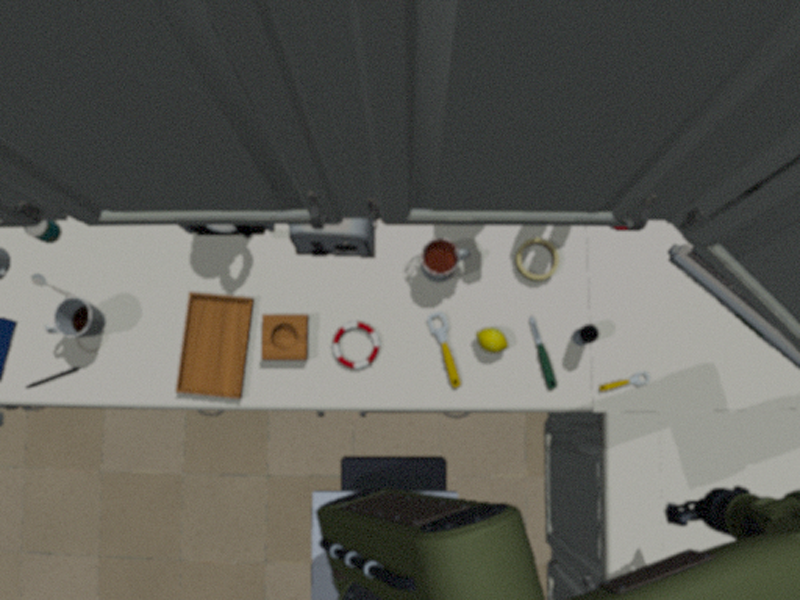

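View pics/side0.png

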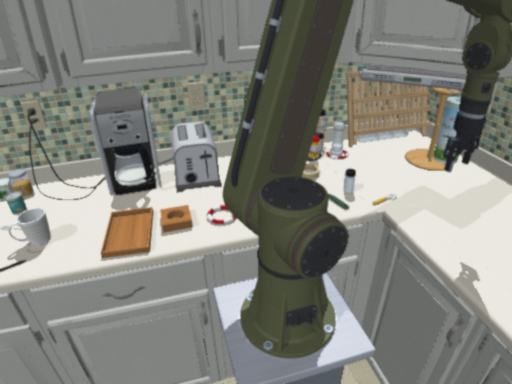

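The top view (800 px scale) shows the tray at (215,346), block (285,338), dish (357,345), large opener from (437,318) to (455,387), lemon (491,340), peeler from (533,318) to (551,388), and jar cap (587,334). The mug is at (440,258) and the tape at (536,260). The small opener at (623,382) is the decoy.

```bash
cat > h.py <<'E'
from bench import manip
import cv2,numpy as np
from scipy.spatial.transform import Rotation as R
def p2w(c,uv,z,s=1.0):
    """pixels (in a picture enlarged by s) -> world points at height z"""
    K=np.array([[c["fx"],0,c["cx"]],[0,c["fy"],c["cy"]],[0,0,1]])
    uv=(np.array(uv,float).reshape(-1,1,2)+.5)/s-.5
    n=cv2.undistortPoints(uv,K,c["dist_coeffs"]).reshape(-1,2)
    T=c["world_from_camera"];d=np.c_[n,np.ones(len(n))]@T[:3,:3].T
    return T[:3,3]+d*((z-T[2,3])/d[:,2])[:,None]
def w2p(c,P):
    K=np.array([[c["fx"],0,c["cx"]],[0,c["fy"],c["cy"]],[0,0,1]])
    T=np.linalg.inv(c["world_from_camera"])
    return cv2.projectPoints(np.array(P,float).reshape(-1,3),cv2.Rodrigues(T[:3,:3])[0],T[:3,3],K,c["dist_coeffs"])[0].reshape(-1,2)
def snap(n,f,s=1.5625):
    c=manip.calibration(n);im=manip.read_camera(n)
    np.save(f"pics/{f}.npy",np.array([c],dtype=object),allow_pickle=True)
    cv2.imwrite(f"pics/{f}_raw.png",im);cv2.imwrite(f"pics/{f}.png",cv2.resize(im,None,fx=s,fy=s,interpolation=cv2.INTER_CUBIC))
def cal(f): return np.load(f"pics/{f}.npy",allow_pickle=True)[0]
def go(xyz,yaw=None):
    """row numbers (dx,dy,dz in m, turn/60deg) from present pose; yaw = world direction of tool y (deg), mod 180"""
    s=manip.observe();r=R.from_quat(s["ee_rot"]);d=r.inv().apply(np.array(xyz)-s["tcp_pos"])
    y=r.as_matrix()[:,1];cur=np.degrees(np.arctan2(y[1],y[0]));t=0
    if yaw is not None: t=-((yaw-cur+90)%180-90)
    print("shift",d.round(4),"turn/60",round(t/60,4),"tool y yaw",round(cur,1),"j6",s["joints"][5].round(2),"tcp",s["tcp_pos"].round(4))
E
python3 - <<'E'
from h import *
c=manip.calibration("top")
for n,uv,z in [("tray",[[190,294],[253,298],[240,399],[178,394]],.022),("block",[[263,315],[308,315],[307,360],[262,359]],.03),
 ("dish",[[357,345]],.017),("opener",[[437,318],[455,387]],.012),("lemon",[[491,340]],.028),("peeler",[[533,318],[551,388]],.012),("jarcap",[[588,333]],.09),("mug",[[440,258]],.09),("tape",[[536,260]],.02),("decoy",[[603,387],[648,377]],.01)]:
    w=p2w(c,uv,z,1.5625);print(n,w[:,:2].round(3).tolist(),w.mean(0)[:2].round(3))
E
```

```text
tray [[0.583, 0.446], [0.574, 0.301], [0.35, 0.321], [0.359, 0.461]] [0.466 0.382]
block [[0.535, 0.275], [0.535, 0.175], [0.436, 0.174], [0.437, 0.274]] [0.486 0.224]
dish [[0.471, 0.066]] [0.471 0.066]
opener [[0.533, -0.111], [0.38, -0.15]] [ 0.456 -0.131]
lemon [[0.482, -0.229]] [ 0.482 -0.229]
peeler [[0.533, -0.326], [0.378, -0.363]] [ 0.455 -0.344]
jarcap [[0.491, -0.428]] [ 0.491 -0.428]
mug [[0.652, -0.114]] [ 0.652 -0.114]
tape [[0.664, -0.335]] [ 0.664 -0.335]
decoy [[0.379, -0.48], [0.401, -0.584]] [ 0.39  -0.532]
```

```bash
python3 - <<'E'
from h import *
go([0.42,-0.36,0.27],-90)
c=manip.calibration("wrist");s=manip.observe();T=c["world_from_camera"];print((R.from_quat(s["ee_rot"]).inv().apply(T[:3,3]-s["tcp_pos"])).round(3),R.from_quat(s["ee_rot"]).inv().apply(T[:3,2]).round(3),c["fx"])
E
```

```text
shift [ 0.3098 -0.1413 -0.0202] turn/60 0.2558 tool y yaw -74.7 j6 1.57 tcp [ 0.1587 -0.5782  0.2495]
[ 0.07   0.    -0.123] [-0.272 -0.     0.962] 317.38984423896295
```

Emit:
play_rows([
  [[0.03,-0.014,-0.002,0.03],[0.06,-0.028,-0.004,0.06],[0.09,-0.042,-0.006,0.09],[0.12,-0.056,-0.008,0.12],[0.15,-0.07,-0.01,0.15],[0.18,-0.084,-0.012,0.18],[0.21,-0.098,-0.014,0.2],[0.24,-0.112,-0.016,0.23],[0.27,-0.126,-0.018,0.256],[0.31,-0.141,-0.02,0.256],[0.31,-0.141,-0.02,0.256],[0.31,-0.141,-0.02,0.256],[0.31,-0.141,-0.02,0.256],[0.31,-0.141,-0.02,0.256]],
], grip=1)

```text
time_s: 1.27
tcp_pos: [0.4195, -0.3611, 0.27]
ee_rot: [1.0, -0.001, -0.0, -0.0]
wrist_force: [-0.8, 0.1, 0.4]
grip_width: 0.0854
grasp_force: 0.0
```

```bash
python3 - <<'E'
from h import *
snap("wrist","w1");go([0.42,-0.36,0.27],-90)
E
```

```text
shift [ 0.0006 -0.0013  0.    ] turn/60 -0.0018 tool y yaw -90.1 j6 2.43 tcp [ 0.4194 -0.3613  0.27  ]
```

View pics/w1.png

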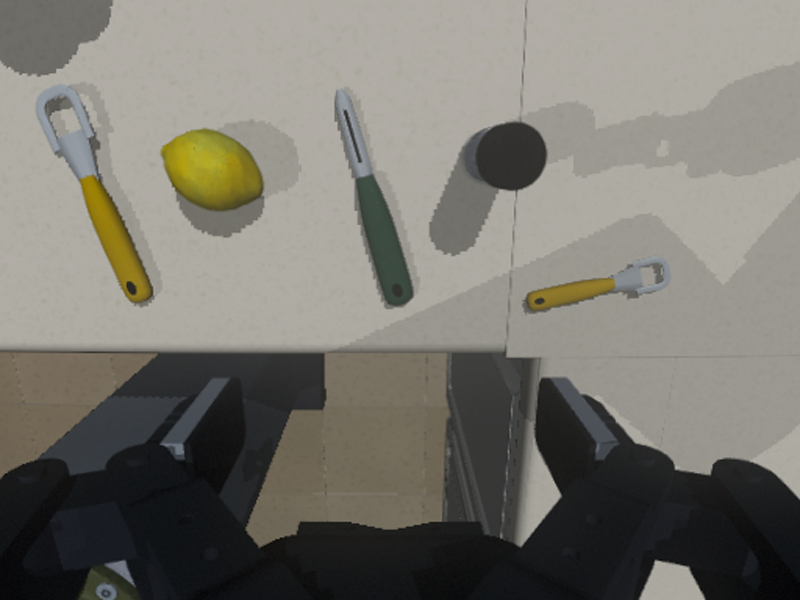

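Left to right, the wrist view shows the opener from (60,88) to (143,304), lemon (213,168), peeler from (342,89) to (402,305), jar cap (513,155), and the decoy opener at (597,286).

```bash
python3 - <<'E'
from h import *
c=cal("w1");s=1.5625
for n,uv,z in [("opener",[[60,87],[143,304]],.01),("peeler",[[341,89],[402,305]],.01),("peelhandle",[[366,177],[402,305]],.01)]:
    w=p2w(c,uv,z,s)[:,:2];d=w[0]-w[1];print(n,w.round(4).tolist(),w.mean(0).round(4),np.hypot(*d).round(4),np.degrees(np.arctan2(d[1],d[0])).round(1))
print("jar",p2w(c,[[513,155],[479,155],[547,155],[513,122],[513,189]],.09,s)[:,:2].round(4).tolist())
hsv=cv2.cvtColor(cv2.imread("pics/w1_raw.png"),cv2.COLOR_BGR2HSV)
y=cv2.inRange(hsv,(18,130,60),(35,255,255));g=cv2.inRange(hsv,(60,60,20),(95,255,140));g[225:]=0
for n,m,z in(("yel",y,.015),("lemon",y,.028),("green",g,.012)):
    for k in cv2.findContours(m,cv2.RETR_EXTERNAL,cv2.CHAIN_APPROX_NONE)[0]:
        if cv2.contourArea(k)<300: continue
        w=p2w(c,k.reshape(-1,2),z)[:,:2]
        (a,b),(p,q),t=cv2.minAreaRect((w*1000).astype(np.float32))
        e=cv2.fitEllipse((w*1000).astype(np.float32))
        print(n,k.reshape(-1,2).mean(0)*s,round(a,1),round(b,1),"size",round(p,1),round(q,1),round(t,1),"ell",np.round(e[0],1),np.round(e[1],1),round(e[2],1))
E
```

```text
opener [[0.5454, -0.1155], [0.3769, -0.1588]] [ 0.4612 -0.1372] 0.174 14.4
peeler [[0.5391, -0.3258], [0.3758, -0.3707]] [ 0.4574 -0.3483] 0.1694 15.4
peelhandle [[0.4764, -0.3431], [0.3758, -0.3707]] [ 0.4261 -0.3569] 0.1043 15.3
jar [[0.492, -0.4341], [0.4919, -0.4138], [0.4922, -0.4544], [0.5107, -0.433], [0.4721, -0.4352]]
yel [569.9842437  292.09558824] 387.8 -505.0 size 15.7 69.0 14.6 ell [ 386.5 -501. ] [15.2 81.1] 13.0
yel [114.3049569  238.36206897] 430.8 -146.0 size 102.5 24.0 17.0 ell [ 426.5 -147.2] [ 23.9 118.8] 107.4
yel [211.10351562 169.28710938] 483.0 -227.6 size 62.3 64.3 22.8 ell [ 482.6 -227.6] [54.4 74. ] 159.6
lemon [569.9842437  292.09558824] 391.3 -500.1 size 15.1 66.6 14.6 ell [ 390.1 -496.1] [14.7 78.3] 13.0
lemon [114.3049569  238.36206897] 432.8 -153.4 size 99.0 23.2 17.0 ell [ 428.7 -154.6] [ 23.1 114.7] 107.4
lemon [211.10351562 169.28710938] 483.3 -232.2 size 60.2 62.1 22.8 ell [ 482.8 -232.2] [52.5 71.4] 159.6
```

Emit:
play_rows([
  [[0.02,0.02,0.02,-0.1],[0.04,0.04,0.04,-0.2],[0.06,0.06,0.06,-0.3],[0.073,0.073,0.08,-0.4],[0.073,0.073,0.1,-0.5],[0.073,0.073,0.1,-0.6],[0.073,0.073,0.1,-0.7],[0.073,0.073,0.1,-0.8],[0.073,0.073,0.1,-0.9],[0.073,0.073,0.1,-1.0],[0.073,0.073,0.1,-1.0],[0.073,0.073,0.1,-1.0]],
])

```text
time_s: 2.32
tcp_pos: [0.4924, -0.4345, 0.1702]
ee_rot: [0.867, 0.498, -0.0, -0.0]
wrist_force: [0.4, -0.3, -0.2]
grip_width: 0.0857
grasp_force: 0.0
```

```bash
python3 - <<'E'
from h import *
snap("wrist","w2");go([0.4917,-0.4341,0.058],-30)
E
```

```text
shift [-0.0002 -0.0008  0.1122] turn/60 -0.0044 tool y yaw -30.3 j6 1.38 tcp [ 0.4926 -0.4343  0.1702]
```

View pics/w2.png

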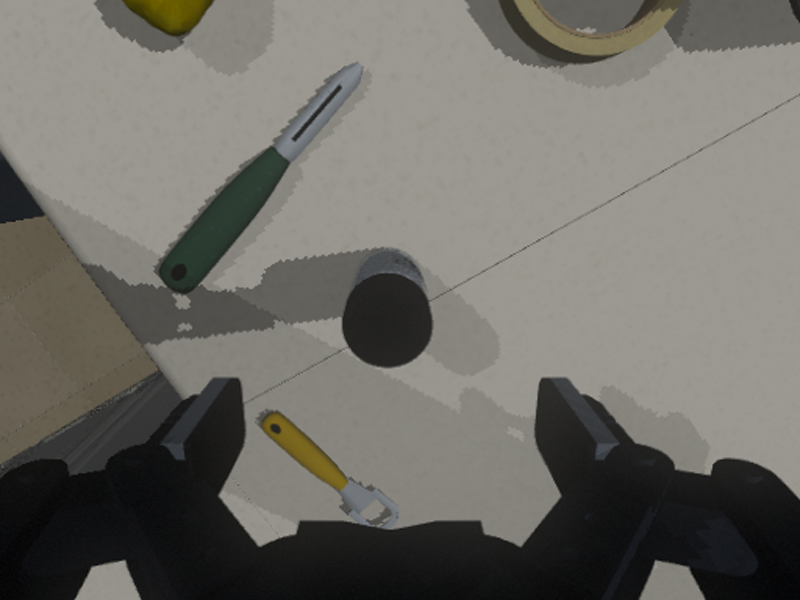

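The jar cap is centred between the pads at (388,320), and the neighbouring items are clear of the fingers. I'm going down to grip it.

Emit:
play_rows([
  [[0,0,0.015,0],[0,0,0.035,0],[0,0,0.06,0],[0,0,0.085,0],[0,0,0.105,0],[0,0,0.112,0],[0,0,0.112,0],[0,0,0.112,0]],
])

```text
time_s: 3.03
tcp_pos: [0.4934, -0.4339, 0.0588]
ee_rot: [0.866, 0.499, -0.0, 0.0]
wrist_force: [-0.4, 0.9, -0.0]
grip_width: 0.0854
grasp_force: 0.0
```

Emit:
play_rows([
  [[0,0,0,0],[0,0,0,0],[0,0,0,0],[0,0,0,0],[0,0,0,0],[0,0,0,0],[0,0,0,0],[0,0,0,0]],
], grip=0, newtons=40)

```text
time_s: 3.7
tcp_pos: [0.4939, -0.4341, 0.0595]
ee_rot: [0.866, 0.5, 0.0, 0.001]
wrist_force: [-0.8, 0.1, 6.3]
grip_width: 0.0398
grasp_force: 40.9
```

Emit:
play_rows([
  [[0,0,-0.01,0],[0,0,-0.03,0],[0,0,-0.055,0],[0,0,-0.08,0],[0,0,-0.105,0],[0.006,-0.004,-0.12,0],[0.02,-0.012,-0.125,0],[0.04,-0.024,-0.125,0],[0.065,-0.038,-0.125,0],[0.09,-0.053,-0.125,0],[0.115,-0.068,-0.125,0],[0.14,-0.083,-0.125,0],[0.165,-0.098,-0.125,0],[0.19,-0.113,-0.125,0],[0.215,-0.128,-0.125,0],[0.24,-0.142,-0.125,0],[0.265,-0.157,-0.125,0],[0.29,-0.172,-0.125,0],[0.315,-0.187,-0.125,0],[0.34,-0.202,-0.125,0]],
])

```text
time_s: 5.37
tcp_pos: [0.4869, -0.036, 0.1826]
ee_rot: [0.866, 0.5, -0.001, -0.001]
wrist_force: [1.1, 0.8, -1.2]
grip_width: 0.0397
grasp_force: 40.5
```

Emit:
play_rows([
  [[0.025,-0.015,0,0],[0.05,-0.03,0,0],[0.075,-0.045,0,0],[0.1,-0.06,0,0],[0.125,-0.075,0,0],[0.15,-0.089,0,0],[0.175,-0.104,0,0],[0.195,-0.116,0,0],[0.21,-0.124,0,0],[0.22,-0.13,0,0],[0.226,-0.134,0,0],[0.226,-0.134,0,0],[0.226,-0.134,0,0],[0.226,-0.134,0,0],[0.226,-0.134,0,0]],
])

```text
time_s: 6.62
tcp_pos: [0.4856, 0.2236, 0.1833]
ee_rot: [0.866, 0.499, -0.0, 0.0]
wrist_force: [0.2, -0.7, -0.6]
grip_width: 0.0393
grasp_force: 40.5
```

```bash
python3 - <<'E'
from h import *
snap("wrist","w3");s=manip.observe();print(s["grip_width"],s["grasp_force"]);go([0.486,0.224,0.18],-30)
E
```

```text
0.03936617628956225 40.475260677194456
shift [0.0005 0.0001 0.0033] turn/60 -0.0016 tool y yaw -30.1 j6 2.53 tcp [0.4856 0.2236 0.1833]
```

View pics/w3.png

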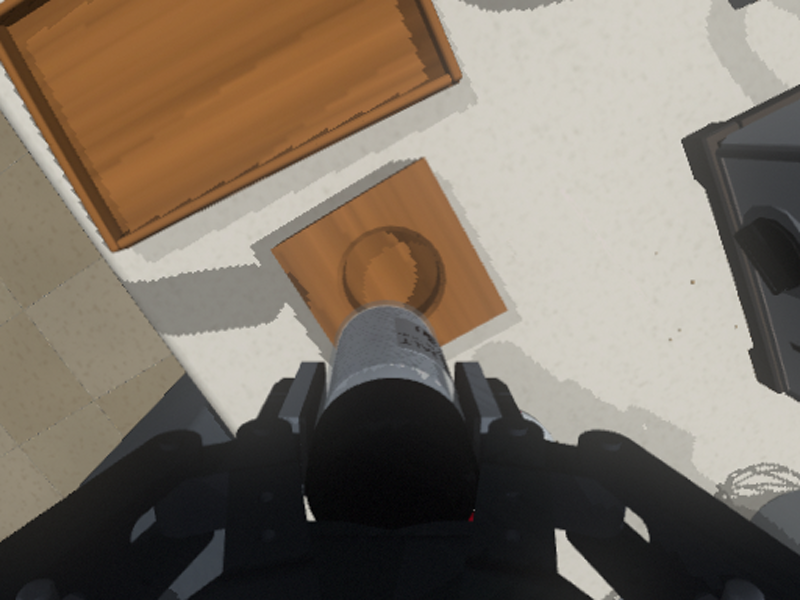

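Block top corners are at (272,248), (425,158) and (508,310), with the well mouth at (393,271) spanning 341 to 446. Tray rim corners are at (118,250) and (460,80).

```bash
python3 - <<'E'
from h import *
c=cal("w3");s=1.5625
b=p2w(c,[[272,248],[508,310],[425,158]],.03,s)[:,:2];print("block",b.round(4).tolist(),b[:2].mean(0).round(4),np.hypot(*(b[0]-b[1])).round(4))
e=b[2]-b[0];print("yaw",np.degrees(np.arctan2(e[1],e[0])))
print("well",p2w(c,[[393,271],[341,271],[446,271]],.03,s)[:,:2].round(4).tolist())
t=p2w(c,[[118,250],[460,80],[2,24]],.022,s)[:,:2];print("tray",t.round(4).tolist());e=t[1]-t[0];print(np.hypot(*e),np.degrees(np.arctan2(e[1],e[0])), np.hypot(*(t[2]-t[0])))
u=e/np.hypot(*e);n=np.array([-u[1],u[0]]);print("tray centre",t[:2].mean(0)+n*.0735)
print("jar axis now, from cap:",p2w(c,[[392,455]],.183+.031,s)[:,:2])
go(list(b[:2].mean(0))+[.066],-30)
E
```

```text
block [[0.4392, 0.2751], [0.5382, 0.1752], [0.5378, 0.2746]] [0.4887 0.2252] 0.1407
yaw -0.32247665027260153
well [[0.4916, 0.2292], [0.466, 0.2441], [0.5178, 0.214]]
tray [[0.3566, 0.3206], [0.5745, 0.3005], [0.3756, 0.4554]]
0.21880753968319336 -5.25981653438769 0.1361188344194672
tray centre [0.47228675 0.38375537]
jar axis now, from cap: [[0.49074244 0.23049938]]
shift [0.0029 0.0019 0.1173] turn/60 -0.0016 tool y yaw -30.1 j6 2.53 tcp [0.4856 0.2236 0.1833]
```

Emit:
play_rows([
  [[0.002,0.002,0.01,0],[0.002,0.002,0.03,0],[0.002,0.002,0.05,0],[0.002,0.002,0.065,0],[0.002,0.002,0.08,0],[0.002,0.002,0.09,0],[0.002,0.002,0.1,0],[0.002,0.002,0.107,0],[0.002,0.002,0.112,0],[0.002,0.002,0.114,0],[0.002,0.002,0.1145,0],[0.002,0.002,0.1145,0],[0.002,0.002,0.1145,0]],
])

```text
time_s: 7.75
tcp_pos: [0.4888, 0.2255, 0.0694]
ee_rot: [0.866, 0.5, 0.001, 0.0]
wrist_force: [0.4, -0.1, -0.7]
grip_width: 0.0397
grasp_force: 40.5
```

```bash
python3 - <<'E'
from h import *
s=manip.observe();print(s["wrist_force"].round(2));go([.4887,.2252,.0675],-30);snap("wrist","w4");snap("side","s4")
im=cv2.imread("pics/s4_raw.png");u=w2p(manip.calibration("side"),[.489,.225,.06])[0].astype(int);print(u)
k=cv2.resize(im[u[1]-50:u[1]+50,u[0]-66:u[0]+67],(532,400),interpolation=cv2.INTER_CUBIC)
cv2.imwrite("pics/c4.png",k)
E
```

```text
[ 0.36 -0.06 -0.73]
shift [-0.0003  0.0001  0.0019] turn/60 -0.0002 tool y yaw -30.0 j6 2.53 tcp [0.4888 0.2255 0.0694]
[173 206]
```

View pics/c4.png

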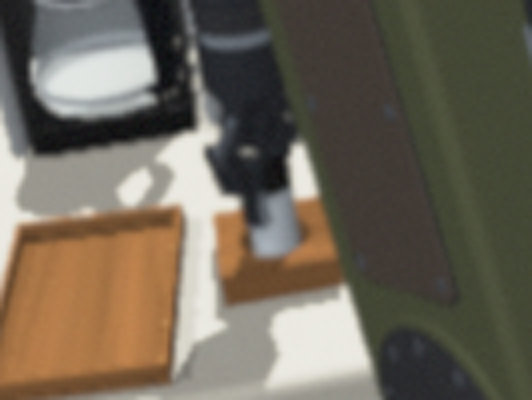

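The jar is in the well (around (275,230) in the crop) with no side force. I'm lowering the last bit and releasing.

Emit:
play_rows([
  [[0,0,0.001,0],[0,0,0.002,0],[0,0,0.002,0],[0,0,0.002,0]],
])

```text
time_s: 8.18
tcp_pos: [0.4887, 0.2256, 0.0674]
ee_rot: [0.866, 0.5, 0.001, -0.0]
wrist_force: [-1.1, -0.2, 5.2]
grip_width: 0.0398
grasp_force: 40.2
```

Emit:
play_rows([
  [[0,0,0,0],[0,0,0,0],[0,0,0,0],[0,0,0,0],[0,0,0,0],[0,0,0,0],[0,0,-0.01,0],[0,0,-0.03,0],[0,0,-0.06,0],[0,0,-0.09,0],[0,0,-0.12,0],[0,0,-0.15,0],[0,0,-0.15,0],[0,0,-0.15,0]],
], grip=1)

```text
time_s: 9.35
tcp_pos: [0.4897, 0.2259, 0.2196]
ee_rot: [0.866, 0.5, 0.002, 0.0]
wrist_force: [-0.4, -0.3, -1.5]
grip_width: 0.0853
grasp_force: 0.0
```

```bash
python3 - <<'E'
from h import *
snap("wrist","w5");go([.483,-.231,.17],-20)
E
```

```text
shift [-0.3981  0.2234  0.0474] turn/60 -0.167 tool y yaw -30.0 j6 2.53 tcp [0.4887 0.2254 0.2177]
```

View pics/w5.png

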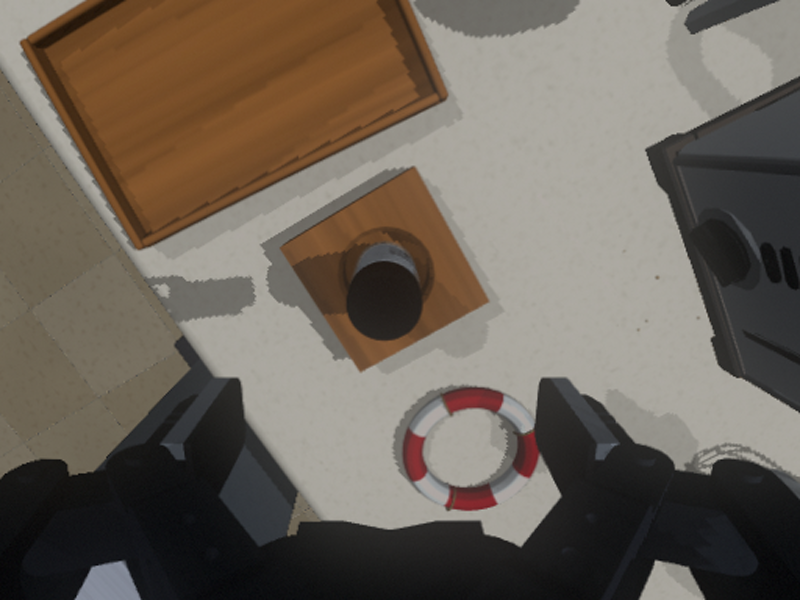

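The jar stands upright in the well, with its cap at (384,300). Dish centre is (471,448), and tray rim corners are at (22,43), (143,247) and (445,98).

```bash
python3 - <<'E'
from h import *
c=cal("w5");s=1.5625
print("dish",p2w(c,[[471.5,448]],.013,s)[:,:2].round(4),p2w(c,[[403,448],[540,448],[471,386],[471,510]],.01,s)[:,:2].round(4).tolist())
t=p2w(c,[[143,247],[445,98],[22,43]],.022,s)[:,:2];e=t[1]-t[0];print(t.round(4).tolist(),np.hypot(*e),np.degrees(np.arctan2(e[1],e[0])),np.hypot(*(t[2]-t[0])),"ctr",t[1:].mean(0))
print("jar",p2w(c,[[384,300]],.098,s)[:,:2].round(4))
E
```

```text
dish [[0.4742 0.0725]] [[0.4284, 0.0972], [0.5195, 0.0434], [0.4974, 0.1173], [0.4473, 0.0197]]
[[0.357, 0.3208], [0.5735, 0.3011], [0.3662, 0.4638]] 0.21745772523208345 -5.195893055344378 0.14331218633473555 ctr [0.46987492 0.38242634]
jar [[0.4881 0.2272]]
```

Emit:
play_rows([
  [[-0.015,0.008,0,0],[-0.04,0.022,0,-0.02],[-0.07,0.039,0,-0.04],[-0.1,0.056,0.005,-0.06],[-0.13,0.073,0.01,-0.08],[-0.16,0.09,0.015,-0.1],[-0.19,0.107,0.02,-0.12],[-0.22,0.123,0.025,-0.14],[-0.25,0.14,0.03,-0.167],[-0.28,0.157,0.035,-0.167],[-0.31,0.174,0.04,-0.167],[-0.34,0.191,0.047,-0.167],[-0.365,0.205,0.047,-0.167],[-0.385,0.216,0.047,-0.167],[-0.398,0.223,0.047,-0.167],[-0.398,0.223,0.047,-0.167],[-0.398,0.223,0.047,-0.167],[-0.398,0.223,0.047,-0.167]],
])

```text
time_s: 10.9
tcp_pos: [0.4815, -0.2299, 0.1688]
ee_rot: [0.819, 0.574, -0.0, -0.001]
wrist_force: [0.1, 0.2, 0.1]
grip_width: 0.085
grasp_force: 0.0
```

```bash
python3 - <<'E'
from h import *
snap("wrist","w6");c=cal("w6")
hsv=cv2.cvtColor(cv2.imread("pics/w6_raw.png"),cv2.COLOR_BGR2HSV)
y=cv2.inRange(hsv,(18,130,50),(35,255,255));g=hsv
for k in cv2.findContours(y,cv2.RETR_EXTERNAL,cv2.CHAIN_APPROX_NONE)[0]:
    if cv2.contourArea(k)<800: continue
    w=p2w(c,k.reshape(-1,2),.028)[:,:2]*1000;e=cv2.fitEllipse(w.astype(np.float32));print(np.round(e[0],1),np.round(e[1],1),e[2])
    m=cv2.fitEllipse(k);print("px",np.array(m[0])*1.5625,np.array(m[1])*1.5625)
go([.4828,-.231,.028],-20)
E
```

```text
[ 482.4 -232.8] [53.2 72.1] 157.30494689941406
px [392.13552475 291.67423248] [ 96.35227323 126.13840103]
[ 429.7 -144.8] [ 22.6 112.9] 106.7288589477539
px [242.76378155 171.84830904] [ 44.84443367 210.92290878]
shift [-0.0009  0.0016  0.1411] turn/60 0.0009 tool y yaw -19.9 j6 1.47 tcp [ 0.4818 -0.2298  0.1691]
```

View pics/w6.png

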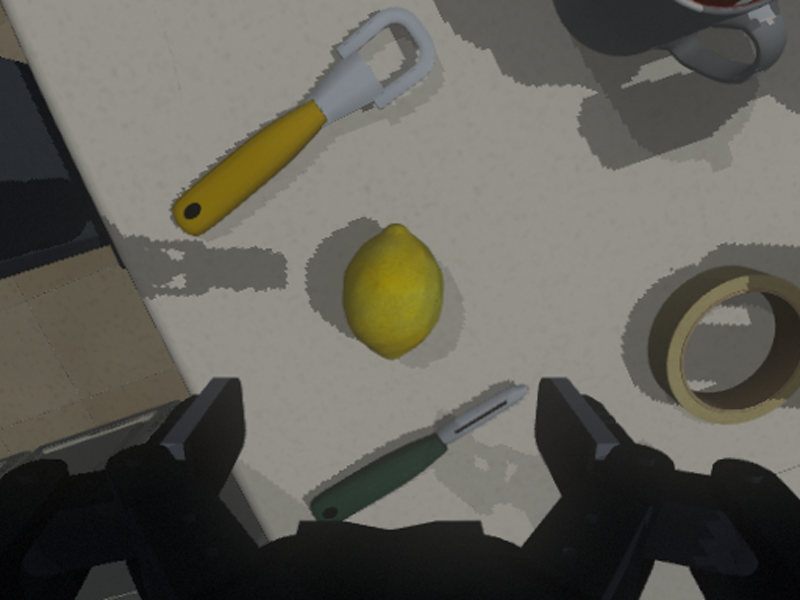

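The lemon is aligned with the jaws at (392,292); the opener, peeler, mug and tape are all clear. Gripping now.

Emit:
play_rows([
  [[-0.002,0.001,0.02,0],[-0.002,0.001,0.045,0],[-0.002,0.001,0.075,0],[-0.002,0.001,0.1,0],[-0.002,0.001,0.12,0],[-0.002,0.001,0.134,0],[-0.002,0.001,0.139,0],[-0.002,0.001,0.139,0],[-0.002,0.001,0.139,0]],
])

```text
time_s: 11.7
tcp_pos: [0.4829, -0.2326, 0.0312]
ee_rot: [0.819, 0.574, 0.0, 0.0]
wrist_force: [0.2, 0.2, 0.2]
grip_width: 0.0855
grasp_force: 0.0
```

Emit:
play_rows([
  [[0,0,0,0],[0,0,0,0],[0,0,0,0],[0,0,0,0],[0,0,0,0],[0,0,0,0],[0,0,0,0]],
], grip=0, newtons=35)

```text
time_s: 12.28
tcp_pos: [0.4834, -0.2335, 0.0324]
ee_rot: [0.819, 0.574, 0.001, 0.001]
wrist_force: [-1.6, 1.8, 9.2]
grip_width: 0.0524
grasp_force: 35.2
```

```bash
python3 - <<'E'
from h import *
s=manip.observe();print(s["wrist_force"],s["grip_width"],s["grasp_force"]);go([.4727,.0695,.12],-20)
E
```

```text
[-1.62945471  1.81619394  9.16030185] 0.05241270262431934 35.17529565226596
shift [ 0.281  -0.1135 -0.0878] turn/60 0.0 tool y yaw -20.0 j6 1.47 tcp [ 0.4834 -0.2335  0.0324]
```

Emit:
play_rows([
  [[0,0,-0.01,0],[0,0,-0.03,0],[0,0,-0.055,0],[0,0,-0.08,0],[0.01,-0.004,-0.1,0],[0.03,-0.012,-0.11,0],[0.055,-0.022,-0.11,0],[0.08,-0.032,-0.11,0],[0.105,-0.042,-0.11,0],[0.13,-0.052,-0.11,0],[0.155,-0.063,-0.11,0],[0.18,-0.073,-0.11,0],[0.205,-0.083,-0.11,0],[0.23,-0.093,-0.11,0],[0.25,-0.101,-0.11,0],[0.267,-0.108,-0.11,0],[0.277,-0.112,-0.11,0],[0.281,-0.113,-0.11,0],[0.281,-0.113,-0.11,0],[0.281,-0.113,-0.11,0]],
])

```text
time_s: 13.95
tcp_pos: [0.4726, 0.069, 0.141]
ee_rot: [0.819, 0.574, -0.0, 0.0]
wrist_force: [-0.5, -0.0, -1.3]
grip_width: 0.0526
grasp_force: 37.1
```

```bash
python3 - <<'E'
from h import *
snap("wrist","w7");s=manip.observe();print(s["grip_width"],s["grasp_force"]);go([.4727,.0695,.035],-20)
E
```

```text
0.05215538962249893 37.06438187378808
shift [ 8.000e-04 -1.000e-04  1.059e-01] turn/60 -0.0007 tool y yaw -20.0 j6 2.07 tcp [0.4725 0.0688 0.1409]
```

View pics/w7.png

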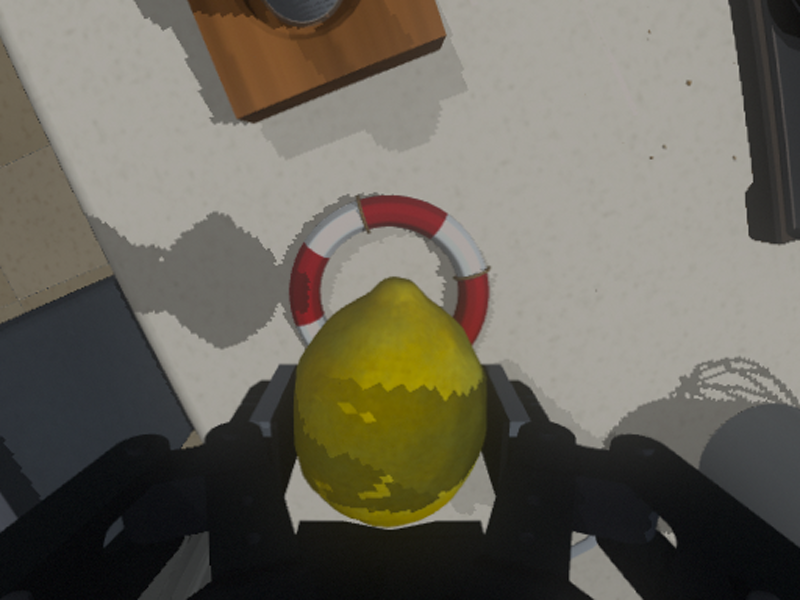

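The ring's outer edge passes through (290,285), (490,285) and (388,194); the lemon hides its lower half.

```bash
python3 - <<'E'
from h import *
from scipy.optimize import least_squares
c=cal("w7")
im=cv2.imread("pics/w7_raw.png");hsv=cv2.cvtColor(im,cv2.COLOR_BGR2HSV)
red=cv2.inRange(hsv,(0,120,60),(8,255,255))|cv2.inRange(hsv,(172,120,60),(180,255,255))
k=np.vstack([q.reshape(-1,2) for q in cv2.findContours(red,cv2.RETR_EXTERNAL,cv2.CHAIN_APPROX_NONE)[0] if cv2.contourArea(q)>80])
w=p2w(c,k,.009)[:,:2];r=np.hypot(*(w-[.4727,.0695]).T);o=w[r>.046]
hand=p2w(c,[[290,285],[490,285],[388,194]],.009,1.5625)[:,:2]
for p in(o,np.vstack([hand])):
    f=least_squares(lambda a:np.hypot(*(p-a[:2]).T)-a[2],[.4727,.0695,.0545],loss="soft_l1",f_scale=.001);print(f.x.round(4),len(p))
    f=least_squares(lambda a:np.hypot(*(p-a[:2]).T)-.0545,[.4727,.0695],loss="soft_l1",f_scale=.001);print(f.x.round(4))
E
```

```text
[0.4723 0.0679 0.0522] 189
[0.4715 0.0656]
[0.473  0.0677 0.0536] 3
[0.4726 0.0667]
```

Emit:
play_rows([
  [[-0.0013,0.0005,0.015,0],[-0.0013,0.0005,0.035,0],[-0.0013,0.0005,0.06,0],[-0.0013,0.0005,0.08,0],[-0.0013,0.0005,0.092,0],[-0.0013,0.0005,0.098,0],[-0.0013,0.0005,0.101,0],[-0.0013,0.0005,0.103,0],[-0.0013,0.0005,0.103,0],[-0.0013,0.0005,0.103,0]],
])

```text
time_s: 14.83
tcp_pos: [0.4733, 0.0681, 0.0385]
ee_rot: [0.819, 0.573, 0.001, 0.0]
wrist_force: [-0.3, -0.8, -1.3]
grip_width: 0.0522
grasp_force: 37.1
```

Emit:
play_rows([
  [[0,0,0.001,0],[0,0,0.002,0],[0,0,0.002,0],[0,0,0.002,0]],
])

```text
time_s: 15.17
tcp_pos: [0.4726, 0.0682, 0.036]
ee_rot: [0.819, 0.574, 0.0, 0.0]
wrist_force: [-0.6, -0.8, -1.4]
grip_width: 0.0526
grasp_force: 37.1
```

No contact yet, so I'm lowering 2 mm more and then releasing.

Emit:
play_rows([
  [[0,0,0.001,0],[0,0,0.002,0],[0,0,0.002,0]],
])

```text
time_s: 15.42
tcp_pos: [0.4723, 0.0682, 0.0336]
ee_rot: [0.819, 0.574, -0.0, -0.0]
wrist_force: [-0.5, -0.1, -1.4]
grip_width: 0.0522
grasp_force: 37.1
```

Emit:
play_rows([
  [[0,0,0,0],[0,0,0,0],[0,0,0,0],[0,0,0,0],[0,0,0,0],[0,0,0,0],[0,0,-0.01,0],[0,0,-0.03,0],[0,0,-0.06,0],[0,0,-0.09,0],[0,0,-0.12,0],[0,0,-0.14,0],[0,0,-0.14,0],[0,0,-0.14,0]],
], grip=0.8)

```text
time_s: 16.58
tcp_pos: [0.4736, 0.0683, 0.1757]
ee_rot: [0.819, 0.574, 0.002, 0.001]
wrist_force: [-1.3, -0.2, 0.1]
grip_width: 0.0681
grasp_force: 0.0
```

```bash
python3 - <<'E'
from h import *
snap("wrist","w8");c=cal("w8")
hsv=cv2.cvtColor(cv2.imread("pics/w8_raw.png"),cv2.COLOR_BGR2HSV)
y=cv2.inRange(hsv,(18,130,50),(35,255,255))
for k in cv2.findContours(y,cv2.RETR_EXTERNAL,cv2.CHAIN_APPROX_NONE)[0]:
    if cv2.contourArea(k)<800: continue
    w=p2w(c,k.reshape(-1,2),.03)[:,:2]*1000;e=cv2.fitEllipse(w.astype(np.float32));print(np.round(e[0],1),np.round(e[1],1),e[2])
go([.4419,-.1424,.17],-75)
E
```

```text
[472.5  68.7] [52.9 72. ] 156.48204040527344
shift [-0.2084  0.0432  0.0042] turn/60 0.9167 tool y yaw -20.0 j6 2.06 tcp [0.4726 0.0682 0.1743]
```

View pics/w8.png

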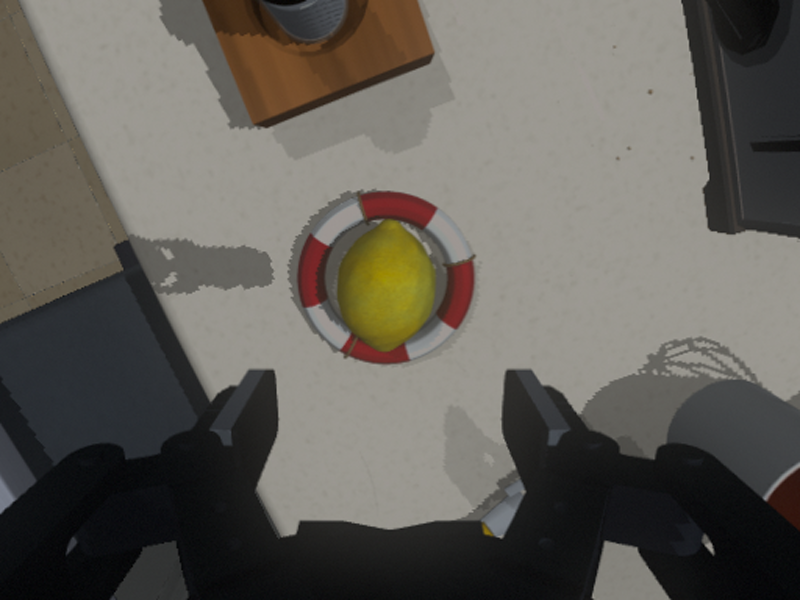

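The lemon sits centred in the ring at (387,285). Next is the opener, with the jaws turned to +105°, since the half-turn variant keeps the last joint in range over the tray.

Emit:
play_rows([
  [[-0.02,0.004,0,-0.1],[-0.045,0.009,0,-0.2],[-0.07,0.014,0,-0.3],[-0.095,0.019,0,-0.4],[-0.12,0.024,0,-0.5],[-0.145,0.03,0,-0.6],[-0.17,0.035,0,-0.7],[-0.19,0.039,0,-0.8],[-0.208,0.043,0,-0.9],[-0.208,0.043,0,-1],[-0.208,0.043,0,-1]],
], grip=0.6)

```text
time_s: 17.55
tcp_pos: [0.4405, -0.1426, 0.1724]
ee_rot: [0.422, 0.906, -0.0, -0.001]
wrist_force: [-0.0, -0.1, -0.7]
grip_width: 0.0513
grasp_force: 0.0
```

Emit:
play_rows([
  [[0,0,0,-0.1],[0,0,0,-0.2],[0,0,0,-0.3],[0,0,0,-0.4],[0,0,0,-0.5],[0,0,0,-0.6],[0,0,0,-0.7],[0,0,0,-0.8],[0,0,0,-0.9],[0,0,0,-1],[0,0,0,-1],[0,0,0,-1]],
])

```text
time_s: 18.55
tcp_pos: [0.4412, -0.1413, 0.1731]
ee_rot: [-0.085, 0.996, 0.0, -0.001]
wrist_force: [-0.5, 0.1, -0.2]
grip_width: 0.0511
grasp_force: 0.0
```

```bash
python3 - <<'E'
from h import *
snap("wrist","w9");go([.4419,-.1424,.04],105)
E
```

```text
shift [-0.0005 -0.0011  0.1332] turn/60 -0.0868 tool y yaw 99.8 j6 -0.48 tcp [ 0.4413 -0.1415  0.1732]
```

View pics/w9.png

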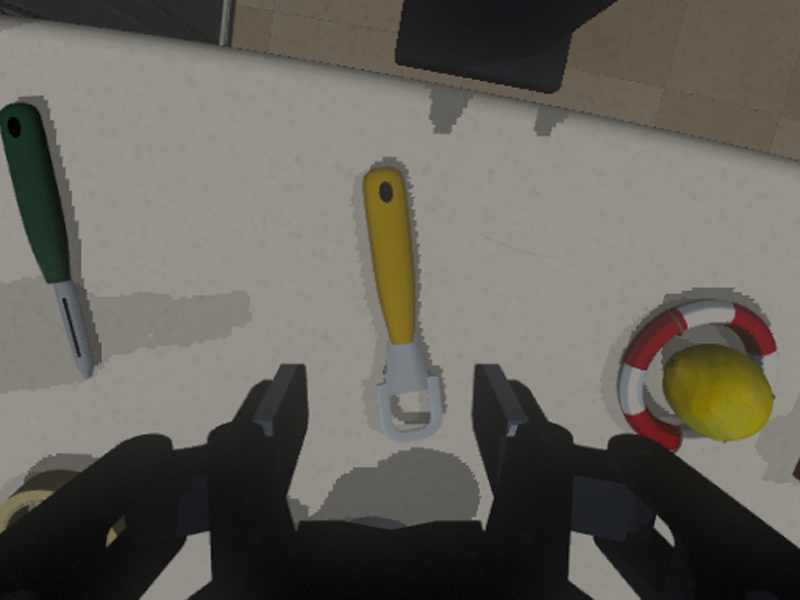

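The opener runs from handle end (383,167) to head end (411,442), and the jaws straddle its line.

```bash
python3 - <<'E'
from h import *
c=cal("w9")
for a,b in(([411,442],[383,168]),([85,377],[17,103])):
    w=p2w(c,[a,b],.01,1.5625)[:,:2];d=w[0]-w[1];print(w.round(4).tolist(),np.hypot(*d),np.degrees(np.arctan2(d[1],d[0])),w.mean(0).round(4))
    if a[0]==411: t=w.mean(0)-.02*d/np.hypot(*d);print(t);go([*t,.024],90+np.degrees(np.arctan2(d[1],d[0])))
E
```

```text
[[0.5472, -0.1088], [0.3788, -0.1557]] 0.17479752093717968 15.566970025848132 [ 0.463  -0.1323]
[ 0.44373172 -0.13764588]
shift [-0.0032  0.0033  0.1492] turn/60 -0.0963 tool y yaw 99.8 j6 -0.48 tcp [ 0.4413 -0.1415  0.1732]
[[0.5382, -0.3242], [0.3755, -0.3663]] 0.16799410266685996 14.514764253196384 [ 0.4568 -0.3452]
```

Emit:
play_rows([
  [[-0.003,0.0025,0,-0.09],[-0.003,0.0025,0.02,-0.09],[-0.003,0.0025,0.045,-0.09],[-0.003,0.0025,0.075,-0.09],[-0.003,0.0025,0.1,-0.09],[-0.003,0.0025,0.12,-0.09],[-0.003,0.0025,0.135,-0.09],[-0.003,0.0025,0.142,-0.09],[-0.003,0.0025,0.147,-0.09],[-0.003,0.0025,0.149,-0.09],[-0.003,0.0025,0.149,-0.09],[-0.003,0.0025,0.149,-0.09]],
])

```text
time_s: 19.6
tcp_pos: [0.445, -0.1392, 0.0255]
ee_rot: [-0.134, 0.991, -0.0, 0.001]
wrist_force: [-0.1, 0.5, 1.1]
grip_width: 0.0511
grasp_force: 0.0
```

Emit:
play_rows([
  [[0,0,0,0],[0,0,0,0],[0,0,0,0],[0,0,0,0],[0,0,0,0],[0,0,0,0]],
], grip=0, newtons=50)

```text
time_s: 20.1
tcp_pos: [0.4449, -0.1391, 0.0256]
ee_rot: [-0.134, 0.991, -0.0, 0.001]
wrist_force: [-1.1, -0.4, 5.4]
grip_width: 0.0195
grasp_force: 48.5
```

```bash
python3 - <<'E'
from h import *
s=manip.observe();print(s["wrist_force"],s["grip_width"],s["grasp_force"])
c=np.array([.470,.383]);a=np.radians(-5.2);u=np.array([np.cos(a),np.sin(a)]);n=np.array([-u[1],u[0]])
t=c-.02*u-.030*n;print("opener target",t);go([*t,.13],84.8);print("peeler target",c+.031*n)
E
```

```text
[-1.13654401 -0.43803724  5.36420747] 0.01949596334202792 48.451880670909304
opener target [0.44736333 0.35493612]
shift [-0.1337  0.4756 -0.1045] turn/60 0.3433 tool y yaw 105.4 j6 -0.57 tcp [ 0.4449 -0.1391  0.0256]
peeler target [0.47280961 0.41387242]
```

Emit:
play_rows([
  [[0,0,-0.01,0],[0,0,-0.03,0],[0,0,-0.06,0],[0,0,-0.09,0],[0,0,-0.115,0],[-0.003,0.01,-0.135,0.02],[-0.008,0.028,-0.145,0.04],[-0.014,0.051,-0.145,0.06],[-0.021,0.076,-0.145,0.08],[-0.029,0.102,-0.145,0.1],[-0.036,0.128,-0.145,0.12],[-0.043,0.154,-0.145,0.14],[-0.051,0.18,-0.145,0.16],[-0.058,0.206,-0.145,0.18],[-0.065,0.232,-0.145,0.2],[-0.073,0.258,-0.145,0.22],[-0.08,0.284,-0.145,0.24],[-0.087,0.31,-0.145,0.26],[-0.094,0.336,-0.145,0.28],[-0.102,0.362,-0.145,0.3]],
])

```text
time_s: 21.77
tcp_pos: [0.446, 0.2383, 0.1705]
ee_rot: [0.023, 1.0, -0.0, 0.0]
wrist_force: [-0.4, -0.6, -1.9]
grip_width: 0.0199
grasp_force: 48.9
```

```bash
python3 - <<'E'
from h import *
s=manip.observe();print(s["grip_width"],s["grasp_force"])
go([.4474,.3549,.17],84.8)
E
```

```text
0.019907158591316143 48.85059821186587
shift [0.004  0.1166 0.0005] turn/60 0.0425 tool y yaw 87.3 j6 0.54 tcp [0.446  0.2383 0.1705]
```

Emit:
play_rows([
  [[0.001,0.022,0,0.01],[0.002,0.044,0,0.02],[0.002,0.066,0,0.04],[0.003,0.086,0,0.042],[0.004,0.102,0,0.042],[0.004,0.112,0,0.042],[0.004,0.1165,0,0.042],[0.004,0.1165,0,0.042],[0.004,0.1165,0,0.042],[0.004,0.1165,0,0.042]],
])

```text
time_s: 22.6
tcp_pos: [0.4477, 0.3526, 0.1698]
ee_rot: [0.045, 0.999, -0.0, -0.0]
wrist_force: [0.8, -0.7, -0.6]
grip_width: 0.02
grasp_force: 48.9
```

```bash
python3 - <<'E'
from h import *
go([.4474,.3549,.033],84.8);snap("wrist","w10")
E
```

```text
shift [0.0005 0.0023 0.1368] turn/60 0.0006 tool y yaw 84.8 j6 0.76 tcp [0.4477 0.3526 0.1698]
```

View pics/w10.png

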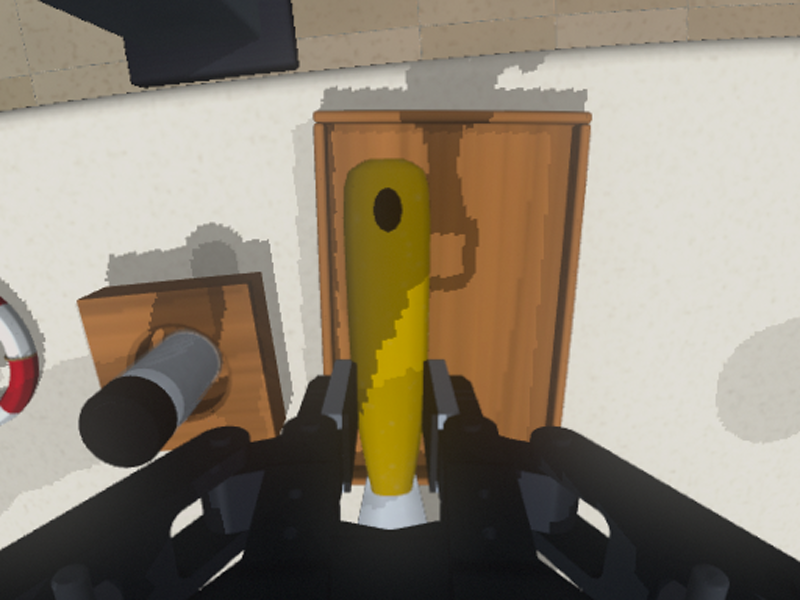

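The opener hangs over the right-hand (−y) half of the tray, and the near rim corners are at (315,113) and (590,113). I'll check those before lowering.

```bash
python3 - <<'E'
from h import *
c=cal("w10");w=p2w(c,[[315,113],[591,113],[315,240],[578,240]],.022,1.5625)[:,:2];print(w.round(4).tolist())
a=np.radians(-5.2);u=np.array([np.cos(a),np.sin(a)]);n=np.array([-u[1],u[0]]);s=manip.observe()["tcp_pos"][:2]
print("TCP in tray y from right/left outer edges",(s-w)@n,"x from near edge",(s-w[:2])@u)
E
```

```text
[[0.3526, 0.3225], [0.3648, 0.466], [0.4185, 0.3141], [0.4315, 0.4591]]
TCP in tray y from right/left outer edges [ 0.03866461 -0.10534371  0.04107382 -0.1045646 ] x from near edge [0.09205909 0.09293256]
```

Emit:
play_rows([
  [[0,0.004,0.01,0],[0,0.004,0.03,0],[0,0.004,0.055,0],[0,0.004,0.08,0],[0,0.004,0.1,0],[0,0.004,0.115,0],[0,0.004,0.125,0],[0,0.004,0.131,0],[0,0.004,0.135,0],[0,0.004,0.137,0],[0,0.004,0.137,0],[0,0.004,0.137,0]],
])

```text
time_s: 23.65
tcp_pos: [0.4487, 0.3581, 0.0336]
ee_rot: [0.045, 0.999, 0.0, 0.001]
wrist_force: [0.1, -0.8, -1.4]
grip_width: 0.0199
grasp_force: 48.9
```

Emit:
play_rows([
  [[0,0,0,0],[0,0,0,0],[0,0,0,0],[0,0,0,0],[0,0,-0.002,0],[0,0,-0.02,0],[0,0,-0.045,0],[0,0,-0.075,0],[0,0,-0.105,0],[0,0,-0.13,0],[0,0,-0.14,0],[0,0,-0.14,0]],
], grip=0.37)

```text
time_s: 24.65
tcp_pos: [0.4497, 0.3589, 0.1758]
ee_rot: [0.045, 0.999, 0.002, 0.002]
wrist_force: [0.2, 0.4, 0.1]
grip_width: 0.0314
grasp_force: 0.0
```

```bash
python3 - <<'E'
from h import *
snap("wrist","w11");go([.457,-.3465,.17],105)
E
```

```text
shift [-0.071  -0.7011  0.0026] turn/60 -0.3353 tool y yaw 84.9 j6 0.76 tcp [0.4488 0.3581 0.1737]
```

View pics/w11.png

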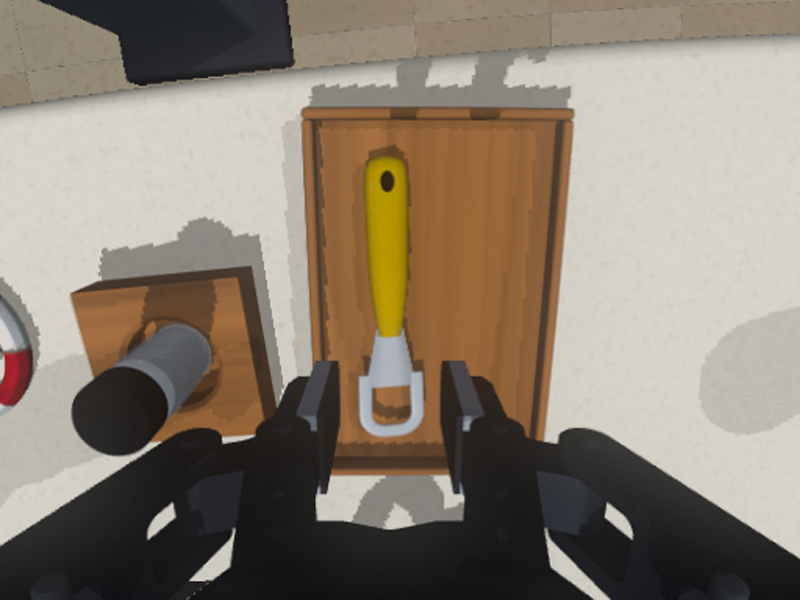

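The opener lies flat and lengthwise in the tray, from (387,157) to (390,435). Now the peeler.

Emit:
play_rows([
  [[-0.001,-0.01,0,0],[-0.003,-0.03,0,0],[-0.006,-0.06,0,-0.02],[-0.009,-0.09,0,-0.04],[-0.012,-0.12,0,-0.06],[-0.015,-0.15,0,-0.08],[-0.018,-0.18,0,-0.1],[-0.021,-0.21,0,-0.12],[-0.024,-0.24,0,-0.14],[-0.027,-0.27,0,-0.16],[-0.03,-0.3,0,-0.18],[-0.033,-0.33,0,-0.2],[-0.036,-0.36,0,-0.22],[-0.039,-0.39,0,-0.24],[-0.042,-0.42,0,-0.26],[-0.045,-0.45,0,-0.28],[-0.048,-0.48,0,-0.3],[-0.051,-0.51,0,-0.32],[-0.054,-0.54,0,-0.335],[-0.057,-0.565,0,-0.335]],
], grip=0.6)

```text
time_s: 26.37
tcp_pos: [0.4522, -0.2119, 0.1705]
ee_rot: [-0.13, 0.991, 0.001, -0.002]
wrist_force: [0.9, 0.4, 0.7]
grip_width: 0.0515
grasp_force: 0.0
```

```bash
python3 - <<'E'
from h import *
go([.457,-.3465,.17],105)
E
```

```text
shift [ 0.0301 -0.1313  0.0004] turn/60 -0.0007 tool y yaw 105.0 j6 -0.7 tcp [ 0.4522 -0.2119  0.1705]
```

Emit:
play_rows([
  [[0.006,-0.025,0,0],[0.012,-0.05,0,0],[0.018,-0.075,0,0],[0.023,-0.1,0,0],[0.027,-0.118,0,0],[0.029,-0.128,0,0],[0.03,-0.131,0,0],[0.03,-0.131,0,0],[0.03,-0.131,0,0],[0.03,-0.131,0,0]],
])

```text
time_s: 27.2
tcp_pos: [0.4591, -0.3433, 0.1725]
ee_rot: [-0.131, 0.991, 0.0, -0.0]
wrist_force: [-0.2, 0.4, 1.0]
grip_width: 0.0511
grasp_force: 0.0
```

```bash
python3 - <<'E'
from h import *
snap("wrist","w12");go([.457,-.3465,.024],105)
E
```

```text
shift [ 0.003  -0.0025  0.1487] turn/60 0.0008 tool y yaw 105.0 j6 -0.9 tcp [ 0.4593 -0.3434  0.1727]
```

View pics/w12.png

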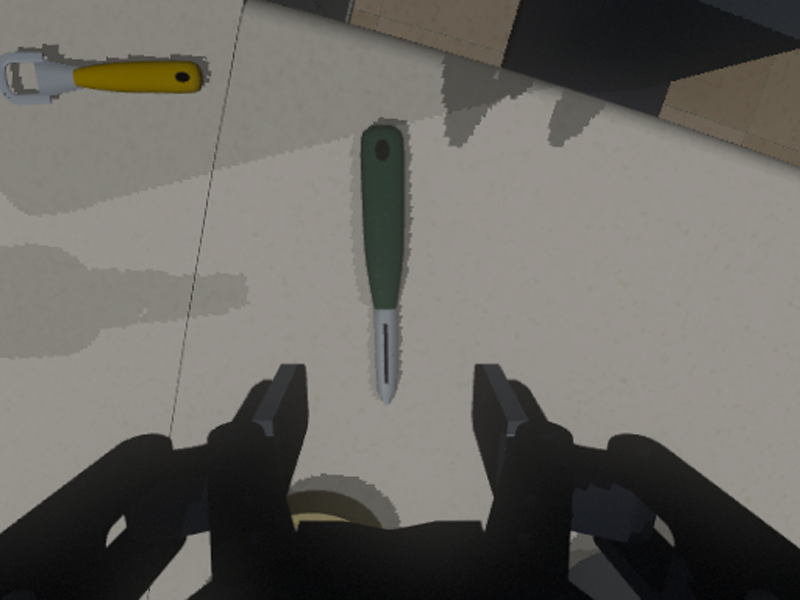

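The peeler runs from (383,125) to (387,404), aligned with the jaws, and the tape is clear.

```bash
python3 - <<'E'
from h import *
w=p2w(cal("w12"),[[387,404],[383,125]],.009,1.5625)[:,:2];d=w[0]-w[1];print(np.hypot(*d),np.degrees(np.arctan2(d[1],d[0])),w.mean(0));go([*w.mean(0),.024],105)
E
```

```text
0.16950647319497222 15.671436835776909 [ 0.45765197 -0.34635012]
shift [ 0.0023 -0.0025  0.1487] turn/60 0.0008 tool y yaw 105.0 j6 -0.9 tcp [ 0.4593 -0.3434  0.1727]
```

Emit:
play_rows([
  [[0.0023,-0.0025,0.01,0],[0.0023,-0.0025,0.03,0],[0.0023,-0.0025,0.055,0],[0.0023,-0.0025,0.08,0],[0.0023,-0.0025,0.105,0],[0.0023,-0.0025,0.125,0],[0.0023,-0.0025,0.137,0],[0.0023,-0.0025,0.144,0],[0.0023,-0.0025,0.148,0],[0.0023,-0.0025,0.1495,0],[0.0023,-0.0025,0.1495,0],[0.0023,-0.0025,0.1495,0]],
])

```text
time_s: 28.25
tcp_pos: [0.4586, -0.348, 0.0243]
ee_rot: [-0.13, 0.991, -0.001, 0.001]
wrist_force: [0.7, -1.1, 0.0]
grip_width: 0.0516
grasp_force: 0.0
```

Emit:
play_rows([
  [[0,0,0,0],[0,0,0,0],[0,0,0,0],[0,0,0,0],[0,0,0,0],[0,0,0,0]],
], grip=0, newtons=50)

```text
time_s: 28.75
tcp_pos: [0.4583, -0.3478, 0.0239]
ee_rot: [-0.13, 0.991, -0.0, 0.0]
wrist_force: [0.7, 0.1, 5.9]
grip_width: 0.0179
grasp_force: 48.7
```

Emit:
play_rows([
  [[0,0,-0.01,0],[0,0,-0.03,0],[0,0,-0.06,0],[0,0,-0.09,0],[0,0,-0.12,0],[0,0,-0.145,0],[0,0,-0.145,0],[0,0,-0.145,0]],
])

```text
time_s: 29.42
tcp_pos: [0.4586, -0.3481, 0.1702]
ee_rot: [-0.13, 0.991, -0.001, 0.001]
wrist_force: [0.2, -0.2, -1.3]
grip_width: 0.0176
grasp_force: 48.6
```

```bash
python3 - <<'E'
from h import *
s=manip.observe();print(s["grip_width"],s["grasp_force"])
c=np.array([.4705,.3835]);a=np.radians(-5.2);n=np.array([-np.sin(a),np.cos(a)]);t=c+.033*n;print(t);go([*t,.17],84.8)
E
```

```text
0.01761931405216119 48.55270765452701
[0.47349088 0.41636419]
shift [-0.2121  0.7346 -0.0013] turn/60 0.3364 tool y yaw 105.0 j6 -0.91 tcp [ 0.4586 -0.3481  0.1702]
```

Emit:
play_rows([
  [[-0.003,0.01,0,0],[-0.008,0.028,0,0],[-0.015,0.052,0,0.02],[-0.023,0.08,0,0.04],[-0.031,0.108,0,0.06],[-0.039,0.136,0,0.08],[-0.047,0.164,0,0.1],[-0.055,0.192,0,0.12],[-0.064,0.22,0,0.14],[-0.072,0.248,0,0.16],[-0.08,0.276,0,0.18],[-0.088,0.304,0,0.2],[-0.096,0.332,0,0.22],[-0.104,0.36,0,0.24],[-0.112,0.388,0,0.26],[-0.12,0.416,0,0.28],[-0.128,0.444,0,0.3],[-0.136,0.472,0,0.32],[-0.144,0.5,0,0.336],[-0.152,0.528,0,0.336]],
])

```text
time_s: 31.08
tcp_pos: [0.4658, 0.203, 0.1664]
ee_rot: [0.045, 0.999, -0.001, -0.002]
wrist_force: [1.1, 0.5, -1.7]
grip_width: 0.0173
grasp_force: 48.6
```

```bash
python3 - <<'E'
from h import *
go([.4735,.4164,.17],84.8)
E
```

```text
shift [ 0.0117  0.2132 -0.0039] turn/60 0.0001 tool y yaw 84.8 j6 0.5 tcp [0.4658 0.203  0.1664]
```

Emit:
play_rows([
  [[0.002,0.028,0,0],[0.004,0.056,0,0],[0.005,0.084,0,0],[0.006,0.112,0,0],[0.008,0.14,0,0],[0.01,0.168,0,0],[0.011,0.19,0,0],[0.011,0.205,0,0],[0.011,0.212,0,0],[0.011,0.212,0,0],[0.011,0.212,0,0],[0.011,0.212,0,0]],
])

```text
time_s: 32.08
tcp_pos: [0.4757, 0.4127, 0.1676]
ee_rot: [0.045, 0.999, -0.001, -0.001]
wrist_force: [0.1, -0.7, -0.6]
grip_width: 0.0178
grasp_force: 48.6
```

```bash
python3 - <<'E'
from h import *
go([.4735,.4164,.031],84.8);snap("wrist","w13")
E
```

```text
shift [0.0024 0.0037 0.1366] turn/60 -0.0002 tool y yaw 84.8 j6 0.81 tcp [0.4757 0.4127 0.1676]
```

View pics/w13.png

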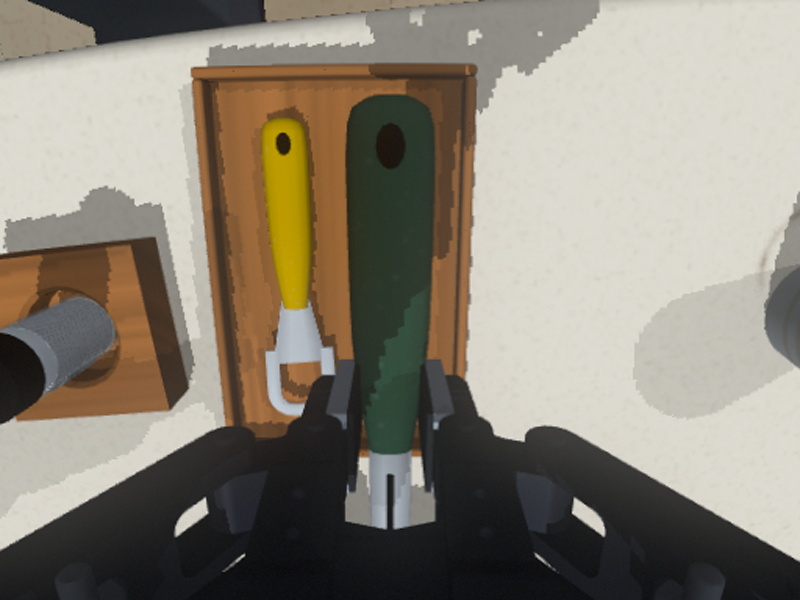

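The peeler hangs over the +y half of the tray. Rim corners are at (192,72) and (476,70), and the opener head's inner edge is at (334,370).

```bash
python3 - <<'E'
from h import *
c=cal("w13");w=p2w(c,[[192,71],[476,69],[213,300],[469,300]],.022,1.5625)[:,:2];o=p2w(c,[[334,370]],.01,1.5625)[:,:2]
a=np.radians(-5.2);u=np.array([np.cos(a),np.sin(a)]);n=np.array([-u[1],u[0]]);s=manip.observe()["tcp_pos"][:2]
print(np.hypot(*(w[0]-w[1])),"y from edges",(s-w)@n,"head edge",(s-o)@n,"x from near",(s-w[:2])@u)
E
```

```text
0.1444971513548578 y from edges [ 0.10086247 -0.04363458  0.10058468 -0.04469369] head edge [0.03438038] x from near [0.11371382 0.11354957]
```

Emit:
play_rows([
  [[0,0.002,0.01,0],[0,0.002,0.03,0],[0,0.002,0.055,0],[0,0.002,0.08,0],[0,0.002,0.1,0],[0,0.002,0.115,0],[0,0.002,0.125,0],[0,0.002,0.131,0],[0,0.002,0.134,0],[0,0.002,0.136,0],[0,0.002,0.136,0],[0,0.002,0.136,0]],
])

```text
time_s: 33.13
tcp_pos: [0.4771, 0.4164, 0.0332]
ee_rot: [0.045, 0.999, 0.001, 0.001]
wrist_force: [-1.2, 0.1, -1.4]
grip_width: 0.0176
grasp_force: 48.6
```

Emit:
play_rows([
  [[0,0,0,0],[0,0,0,0],[0,0,0,0],[0,0,0,0],[0,0,-0.002,0],[0,0,-0.02,0],[0,0,-0.045,0],[0,0,-0.075,0],[0,0,-0.105,0],[0,0,-0.14,0],[0,0,-0.17,0],[0,0,-0.2,0],[0,0,-0.2,0],[0,0,-0.2,0]],
], grip=0.32)

```text
time_s: 34.3
tcp_pos: [0.4776, 0.4169, 0.235]
ee_rot: [0.045, 0.999, 0.002, 0.002]
wrist_force: [0.2, -0.7, -1.0]
grip_width: 0.0275
grasp_force: 0.0
```

```bash
python3 - <<'E'
from h import *
snap("wrist","w14");snap("top","t14")
a=cv2.imread("pics/w14_raw.png");b=cv2.imread("pics/t14_raw.png")[130:280,90:440]
b=cv2.resize(b,(512,219),interpolation=cv2.INTER_CUBIC);cv2.imwrite("pics/f14.png",np.vstack([a[:370],b]))
E
```

```text
(no output)
```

View pics/f14.png

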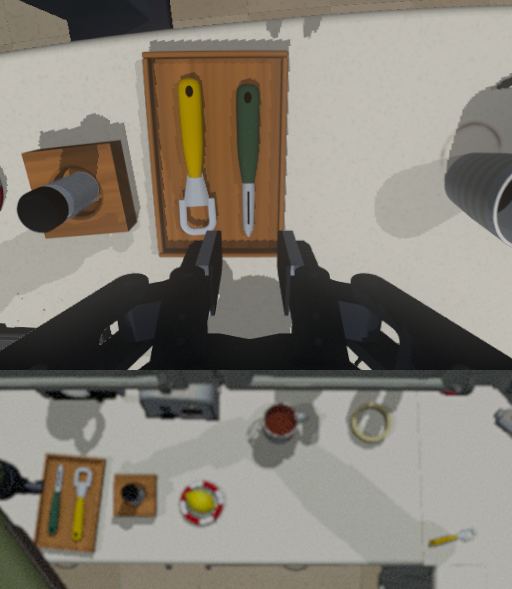

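Peeler and opener lie flat side by side in the tray. The jar stands in the well, the lemon is in the ring, and the mug and tape are undisturbed. Handing in.

```bash
python3 -c "
from bench import manip
print(manip.close_job())"
```

```text
the job is handed in; nothing more can be done
None
```

The job is handed in after about 34 s: final camera views show the peeler and opener flat in the tray, the jar upright in the well, the lemon in the ring dish, and the mug and tape apparently unmoved (the hand-in returned no verdict).

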